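# Free a seized bottle stopper

## Task

The flat-topped stopper has seized in its amber bottle. Grip its flat tongue and rock it back and forth, past where it started, while drawing it up a little with each twist until it is out; a straight pull would only lift the bottle, which must stay down in its stand. Stand the stopper upright on its plug end in the shallow open white dish, then lay the thin round cap that lies beside the stand flat and centred on the open bottle mouth to keep dust out, leaving the other bottle and the things round about undisturbed.

Things in the scene. Friction and masses are not known exactly. Their poses are not given: they have to be found in the camera images.
- stopper: white one-piece stopper, 45 g. Origin: centre of the plug's underside; z up its axis. Round plug 24 mm in diameter, z = 0 to 24 mm (in the neck at the start), collar 38 mm in diameter at z = 24 to 30 mm, flat tongue z = 30 to 66 mm with a low rib 17 x 36 mm at its foot up to z = 34 mm. At the start its x axis agrees with the bottle's. Stays tight for the first 16 mm of rise, clears the neck at 24 mm.
- bottle: square amber bottle, 67 x 67 mm and 110 mm high to its mouth, 0.7 kg, standing loose in a recess of the stand which keeps it from turning more than about 3 degrees; it holds the stopper with the flat tongue. Origin: centre of its underside; z up. Neck 41 to 43 mm in outer diameter, bore 27 mm.
- mouth (a point): centre of the bottle's mouth, on its rim, 110 mm above the bottle's underside; the collar rests on it. The plug is friction-tight here: about 20 N to pull straight, about 0.25 N m to turn, against 7 N of bottle weight; while it is being turned, a few newtons draw it up if done slowly (2 to 4 mm for each twist of 0.5 to 0.7 rad).
- other_bottle: the same kind of bottle, but with a round ball-topped stopper, 150 mm high in all, 0.7 kg; origin: centre of its underside. Leave it alone.
- stand: fixed wooden stand, 94 mm (its x) by 214 mm (its y), 25 mm high, with two square recesses 70 mm wide and 20 mm deep (floor 5 mm above the worktop), centred 60 mm either side of its origin along its y. Origin: centre of its underside. One bottle stands in each recess; which is which varies.
- dish: shallow open white round dish, on the other side of the stand from the cap, loose, 0.25 kg, 92 mm across the rim and 14 mm high, flat inner floor 4 mm above its origin and about 74 mm across. Origin: centre of its underside.
- cap: loose solid round cap, teal, 46 mm in diameter and only 12 mm high, 30 g, flat on the worktop to one side of the stand (not the taller orange cap far off at the left). Origin: centre of its underside; z up.
- flask: bystander: conical flask 63 mm wide, 100 mm high, at the back; origin under its centre.
- beaker: bystander: small beaker 45 mm wide, 55 mm high, at the back; origin under its centre.
- slides: bystander: flat box 90 x 98 x 32 mm; origin under its centre.
- petri: bystander: covered round dish 61 mm wide, 16 mm high; origin under its centre.
- tweezers: bystander: tweezers 125 mm long, along their y axis, lying in front of the stand; origin under their centre.
- tongue (a point): centre of the stopper's upright flat tongue, 48 mm above the stopper's origin; axes as the stopper. The tongue is 12 mm thick along x and 32 mm wide along y (pinch it along x), 36 mm high.
Things that resemble listed ones, but are neither listed nor needed, are in the scene too. What is meant by the cap is not pink or yellow, and is the smaller of those in its own colour.

How it is judged:
By the outcome, as a careful person would: the job done as asked, in the order asked, and still so for the second after the job is handed in, with the robot touching nothing.
It also fails if it takes over 72 s, if anything falls off the work surface, if the arm or the gripper's body presses on something with over 40 N, if the wrist force passes 120 N, or if a joint passes its speed limit or range.

## Robot

A 7-joint arm with a two-finger parallel gripper is mounted at the origin on a cart in front of the work surface, level with it; the furniture and walls round the work are solid. World frame = base frame: x ahead of the robot, y to its left, z up, the work surface at z = 0. Lengths are in mm, angles in degrees, forces in N, time in s.
With the tool pointing down it reaches from about 400 to 875 mm from the base axis. Payload 6.5 kg.
Tool frame: the origin (TCP) lies on the centre line of the jaws, within the pads' length; the fingertips stand 17 mm ahead of it and the grasp point (between the pads) lies 2 mm behind it; z points along the fingers, y is the direction in which the jaws open and shut (so a half turn about z gives the same grasp; the last joint's range is limited). The gripper opens to 85 mm and grips with 20 to 120 N. Pads are 22 mm wide; open, the fingers measure 114 mm over their backs; the gripper's body (76 mm by 85 mm) begins 54 mm behind the grasp point. The pads swing forward as they close: fully open they stand 13 mm farther back than shut.
Start: joints at [-70.944, 30.733, -0.252, 88.115, 0.149, 61.152, -4.079], TCP at [252.398, 598.987, 248.29] pointing down, gripper open.
Joint ranges: [-154.64, 154.64], [-21.42, 123.67], [-72.66, 72.17], [13.99, 137.28], [-74.86, 254.86], [10.95, 109.41], [-158.01, 158.01]. Speed limits (degrees/s): [136.94, 136.94, 180, 180, 180, 180, 180].

## Interface

Orientations are given as a 3x3 rotation matrix whose columns are the frame's x, y, z axes.
In Python, from workcell import arm gives the robot as it stands.
- The arm moves only by the shell command python3 -m inch 'ROWS' [FORCE]. ROWS is JSON, a list of rows, each an object with "fingers": the finger opening in cm, from 0 to 8.54; "xyz": the shift along the tool's x, y, z in cm, a list of three; "yaw": the turn about the tool's z in degrees. A call has 1 to 10 rows; each row shifts and turns the pose as measured when the row begins, along the tool's axes as they then stand; what a row does not reach is not made up. A row lasts 1/8 s, in which the tool goes at most 62.5 mm and 10.7 degrees, less where a joint would pass 70% of its speed; a pose out of reach is approached as far as the arm can. A call with a gripper value outside its range is refused whole. The fingers move at their own pace and stop on an object; FORCE is the grip in N (left out, the last holds). Time passes only in rows, so rows that do not move let the fingers close. It gives the time, the measured TCP pose, the force and the opening at its end, in the units of the state.
- arm.observe(): the state, without advancing time (a new reading comes with each control period).
- arm.grab_frame(name): name is "side" or "top" or "wrist"; returns a dict with "color" (480x640x3 uint8, red, green, blue), "z_map" (480x640 float32, mm along the optical axis (not along the pixel's ray), 0 where there is no reading), "fx", "fy", "cx", "cy" (pixels), "D" ([k1, k2, p1, p2, k3] as OpenCV has them; the pictures are not rectified), "R" (3x3) and "t" (3): a world point X has camera coordinates R X + t. Camera axes: x right, y down, z forward; pixel columns grow to the right and rows downward; lengths in mm; the calibration is good to about 2 mm. A picture is of the moment at which its call begins.
- arm.finish_job(): hands the job in, once; it reports no verdict.
Trained networks look in the newest picture that a camera, given by its name, has taken for a name from the list of things; names that differ only in an ending like _2 or _b are one class to them, and where a whole thing is asked for, a point or a joint stands for the part that bears it (a point fixed in the world has none). Each returns a list of dicts, best first, with "p" (0 to 1); they miss things now and then, are a little off and sometimes report something else, mostly with a low value. They report only what shows in the picture. A call takes as long as a camera call. They do not tell look-alikes from the thing itself.
- arm.boxes_of(camera, name): "rect" ([centre column, centre row, width, height] in pixels, round what is visible of it).
- arm.regions_of(camera, name): "region" (480x640 bool, what is visible of it) and "rect" ([centre column, centre row, width, height] in pixels, round what is visible of it).
- arm.tip_of(camera, name): "at" ([column, row] in pixels: a listed point, or the origin of a listed thing).
The state is a dict: "t": time; "qpos": joint angles; "joint_velocities": joint speeds; "joint_efforts": joint torques, N m; "tool_pos": TCP position; "ee_rot": TCP orientation; "wrist_force": force on the tool from outside, world axes, zero at the start; "wrist_torque": the same for the moment, N m; "gripper_width": finger opening in mm.
Only numpy, scipy, OpenCV 4.12 (cv2) and the standard library are available. Lean on these libraries where they do the work, as an engineer would, in place of code of your own. Each camera call takes 0.05 s, during which the arm holds its last target. There are 200 camera calls.

## Working session

There is one attempt and no reset: what is moved stays moved. The work goes in short steps, Python scripts to look and compute and a shell command to move; the robot and the scene stay as the last step left them, time stands still between calls to the robot, and variables do not carry over. Pictures are saved under pics/ and viewed, about 8 in all and at most 12, crops included, and the job is handed in when it is done.

```bash
ls; mkdir -p pics; cat > h.py <<'E'
import numpy as np, cv2
from workcell import arm
def K(f): return np.array([[f['fx'],0,f['cx']],[0,f['fy'],f['cy']],[0,0,1.]])
def ray(f,uv):
    p=cv2.undistortPoints(np.array([[uv]],float),K(f),np.array(f['D'],float))[0,0]
    R=np.array(f['R']);t=np.array(f['t']);o=-R.T@t
    return o,R.T@np.array([p[0],p[1],1.])
def at_z(f,uv,z):
    o,d=ray(f,uv); return o+d*(z-o[2])/d[2]
def cloud(f,mask=None):
    z=f['z_map']; m=z>0
    if mask is not None: m=m&mask
    v,u=np.nonzero(m)
    p=cv2.undistortPoints(np.stack([u,v],1).astype(float)[:,None],K(f),np.array(f['D'],float))[:,0]
    zz=z[v,u]; c=np.c_[p*zz[:,None],zz]
    return (c-np.array(f['t']))@np.array(f['R']), u,v
def proj(f,X):
    r,_=cv2.Rodrigues(np.array(f['R'],float))
    return cv2.projectPoints(np.array(X,float).reshape(-1,1,3),r,np.array(f['t'],float),K(f),np.array(f['D'],float))[0][:,0]
def save(f,n,crop=None,s=1):
    im=f['color'][:,:,::-1]
    if crop: a,b,c,d=crop; im=im[b:d,a:c]
    cv2.imwrite('pics/'+n,cv2.resize(im,None,fx=s,fy=s,interpolation=cv2.INTER_CUBIC))
E
python3 - <<'E'
from h import *
for c in ['top','side']:
    f=arm.grab_frame(c); save(f,c+'0.png')
    np.save(c+'0.npy',f,allow_pickle=True)
    print(c,-np.array(f['R']).T@np.array(f['t']))
    for n in ['stopper','bottle','other_bottle','stand','dish','cap','tongue','mouth','tweezers','petri','slides','flask','beaker']:
        for r in arm.regions_of(c,n)[:3]:
            if r['p']<.3: continue
            P,u,v=cloud(f,r['region'])
            if len(P): print(n,round(r['p'],2),np.round(r['rect']),np.round(np.median(P,0)),np.round(np.percentile(P,2,0)),np.round(np.percentile(P,98,0)))
E
```

```text
pics
top [ 419.00531598   -5.75715627 1253.0841505 ]
stopper 0.65 [337. 229.  19.  18.] [568. -65. 124.] [555. -82.  86.] [593. -48. 159.]
bottle 0.7 [337. 234.  34.  36.] [559. -60.  77.] [ 534. -100.   15.] [605. -29. 116.]
other_bottle 0.69 [284. 246.  35.  37.] [538.  48.  82.] [508.  17.  41.] [578.  84. 153.]
other_bottle 0.34 [334. 233.  36.  38.] [558. -63.  78.] [ 534. -100.   23.] [606. -31. 116.]
stand 0.97 [312. 244.  99.  60.] [548.  -6.  24.] [ 496. -114.    7.] [617.  97.  29.]
cap 0.82 [200. 240.  27.  27.] [565. 255.  15.] [538. 228.   2.] [593. 284.  21.]
cap 0.7 [213. 294.  20.  23.] [439. 224.  11.] [421. 203.  -1.] [460. 247.  17.]
cap 0.69 [171. 288.  20.  18.] [454. 316.  11.] [433. 296.   3.] [473. 336.  15.]
tongue 0.66 [339. 230.  19.  20.] [568. -66. 124.] [554. -84. 115.] [588. -49. 159.]
mouth 0.69 [334. 234.  39.  37.] [559. -60.  77.] [534. -99.  22.] [605. -31. 116.]
petri 0.95 [161. 212.  27.  25.] [638. 346.  15.] [609. 318.  -0.] [669. 375.  20.]
slides 0.66 [482. 246.  46.  37.] [ 545. -412.   31.] [ 502. -463.   13.] [ 590. -365.   36.]
flask 0.79
[... 984 characters left out ...]
mouth 0.58 [326. 276.  37.  34.] [563. -90.  69.] [ 535. -106.   26.] [608. -44. 114.]
tweezers 0.62 [329. 250.  16.  26.] [571. -74. 128.] [557. -86.  -0.] [667. 165. 158.]
tweezers 0.48 [244. 288.  13.  23.] [375.  15.   7.] [366. -26.  -2.] [383.  58.  13.]
petri 0.73 [304. 213.  21.  13.] [639. 334.  16.] [612. 314.   1.] [666. 372.  21.]
slides 0.97 [371. 389.  47.  47.] [ 543. -435.   31.] [ 500. -474.    1.] [ 589. -371.   35.]
flask 0.93 [374. 243.  22.  36.] [751.  41.  38.] [729.  24.   7.] [775.  66.  98.]
flask 0.36 [304. 248.  32.  52.] [539.  32.  76.] [510.  11.   2.] [581. 161. 152.]
beaker 0.55 [393. 277.   2.   8.] [ 737. -107.   49.] [ 729. -124.   43.] [ 740. -106.   53.]
```

View pics/top0.png

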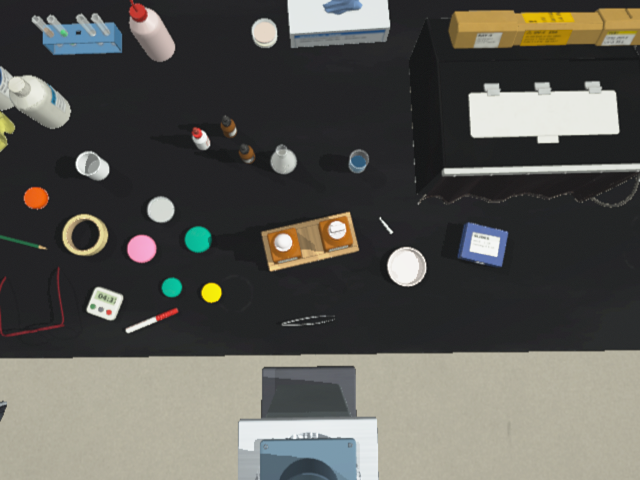

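View pics/side0.png

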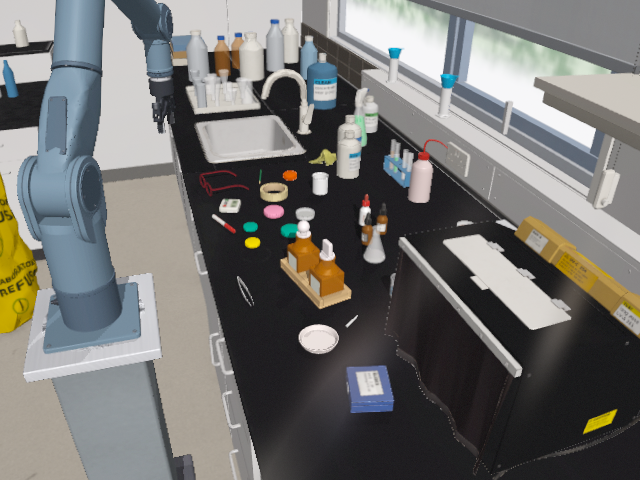

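The tongue-stoppered bottle is at about (337,232) in the top view, in the right-hand recess. The dish is at (406,267). The smaller teal cap is at (172,288), left of the stand. I'll fit these positions from the saved frames.

```bash
python3 - <<'E'
from h import *
s=arm.observe(); print(np.round(s['ee_rot'],3),s['tool_pos'],s['gripper_width'],s['wrist_force'])
for c in ['top','side']:
    f=np.load(c+'0.npy',allow_pickle=True).item(); P,u,v=cloud(f)
    def sel(x0,x1,y0,y1,z0,z1): return P[(P[:,0]>x0)&(P[:,0]<x1)&(P[:,1]>y0)&(P[:,1]<y1)&(P[:,2]>z0)&(P[:,2]<z1)]
    for n,b in dict(tongue=(530,600,-110,-30,148,170),ball=(510,580,10,90,130,170),stand=(480,630,-130,110,18,32),cap=(425,485,285,345,8,20),dish=(440,560,-290,-170,9,20)).items():
        Q=sel(*b)
        if len(Q)<4: print(c,n,len(Q)); continue
        (cx,cy),(w,h),a=cv2.minAreaRect(Q[:,:2].astype(np.float32))
        print(c,n,len(Q),np.round(np.median(Q,0)),'rect',round(cx),round(cy),round(w),round(h),round(a))
E
```

```text
[[-0.922  0.388  0.   ]
 [ 0.388  0.922  0.   ]
 [-0.     0.    -1.   ]] [252.39419448 598.99527188 248.31247469] 85.14067259766149 [-0.34650961 -0.83674253  0.45980778]
top tongue 88 [570. -67. 156.] rect 571 -66 12 31 13
top ball 174 [544.  51. 149.] rect 545 51 30 30 46
top stand 1706 [550.  -6.  24.] rect 558 -8 94 214 13
top cap 261 [454. 316.  11.] rect 453 316 43 43 43
top dish 223 [ 500. -242.   12.] rect 497 -236 89 88 90
side tongue 62 [572. -71. 156.] rect 573 -68 14 35 12
side ball 114 [545.  41. 147.] rect 546 45 25 29 73
side stand 729 [536. -64.  25.] rect 559 -10 96 221 13
side cap 96 [454. 311.  12.] rect 455 314 45 44 30
side dish 225 [ 502. -219.   13.] rect 499 -236 93 90 89
```

The measurements agree with the sizes given. The tongue is at (571,-66), top at z≈157, with its thin axis at a yaw of about 12.5°. The dish is at (498,-236) and the cap at (454,315). I'll move over the stopper.

```bash
python3 -m inch '[{"fingers":8.5,"xyz":[-4.6,-4.08,-0.1],"yaw":0},{"fingers":8.5,"xyz":[-4.6,-4.08,-0.1],"yaw":0},{"fingers":8.5,"xyz":[-4.6,-4.08,-0.1],"yaw":0},{"fingers":8.5,"xyz":[-4.6,-4.08,-0.1],"yaw":0},{"fingers":8.5,"xyz":[-4.6,-4.08,-0.1],"yaw":0},{"fingers":8.5,"xyz":[-4.6,-4.08,-0.1],"yaw":0},{"fingers":8.5,"xyz":[-4.6,-4.08,-0.1],"yaw":0},{"fingers":8.5,"xyz":[-4.6,-4.08,-0.1],"yaw":0},{"fingers":8.5,"xyz":[-4.6,-4.08,-0.1],"yaw":0}]' 40
python3 -m inch '[{"fingers":5,"xyz":[0,0,0],"yaw":10},{"fingers":5,"xyz":[0,0,0],"yaw":10},{"fingers":5,"xyz":[0,0,0],"yaw":10},{"fingers":5,"xyz":[0,0,0],"yaw":10},{"fingers":5,"xyz":[0,0,0],"yaw":10}]'
```

```text
t: 2.52
tool_pos: [495.5, 96.6, 257.4]
ee_rot: [[-0.925, 0.379, 0.004], [0.379, 0.925, 0.007], [-0.001, 0.008, -1.0]]
wrist_force: [1.0, 0.8, 0.1]
gripper_width: 85.2
t: 3.15
tool_pos: [498.2, 89.0, 258.5]
ee_rot: [[-0.267, 0.964, 0.008], [0.964, 0.267, 0.006], [0.004, 0.009, -1.0]]
wrist_force: [0.2, 0.0, -0.6]
gripper_width: 50.0
```

```bash
python3 -m inch '[{"fingers":5,"xyz":[-4.3,0.7,0],"yaw":1},{"fingers":5,"xyz":[-4.3,0.7,0],"yaw":1},{"fingers":5,"xyz":[-4.3,0.7,0],"yaw":1},{"fingers":5,"xyz":[-4.3,0.7,0],"yaw":0},{"fingers":5,"xyz":[0,0,0],"yaw":0}]'
python3 - <<'E'
from h import *
s=arm.observe(); print(s['tool_pos'],np.round(s['ee_rot'],3),np.round(s['qpos'],1))
f=arm.grab_frame('wrist'); save(f,'w1.png'); np.save('w1.npy',f,allow_pickle=True)
print(-np.array(f['R']).T@np.array(f['t']))
P,u,v=cloud(f)
m=(abs(P[:,0]-571)<40)&(abs(P[:,1]+66)<40)&(P[:,2]>145)&(P[:,2]<170)
Q=P[m]; print(len(Q),np.median(Q,0) if len(Q) else 0, cv2.minAreaRect(Q[:,:2].astype(np.float32)) if len(Q)>4 else 0)
for r in arm.tip_of('wrist','tongue')[:2]: print(r['p'],r['at'],at_z(f,r['at'],139))
E
```

```text
t: 3.78
tool_pos: [569.5, -74.1, 258.8]
ee_rot: [[-0.216, 0.976, 0.01], [0.976, 0.216, 0.006], [0.004, 0.011, -1.0]]
wrist_force: [-0.3, -0.0, -0.1]
gripper_width: 49.8
[569.50273157 -74.13579482 258.77896579] [[-0.216  0.976  0.01 ]
 [ 0.976  0.216  0.006]
 [ 0.004  0.011 -1.   ]] [-15.9  23.6  25.  100.9 -12.1  57.5  26.3]
[552.36552441  -4.52901088 384.15890036]
1048 [572.93916622 -64.82158838 155.97184294] ((573.365966796875, -66.06407165527344), (11.583776473999023, 31.424156188964844), 12.543828964233398)
0.61 [326.7, 224.9] [573.90737078 -66.24818838 139.        ]
```

View pics/w1.png

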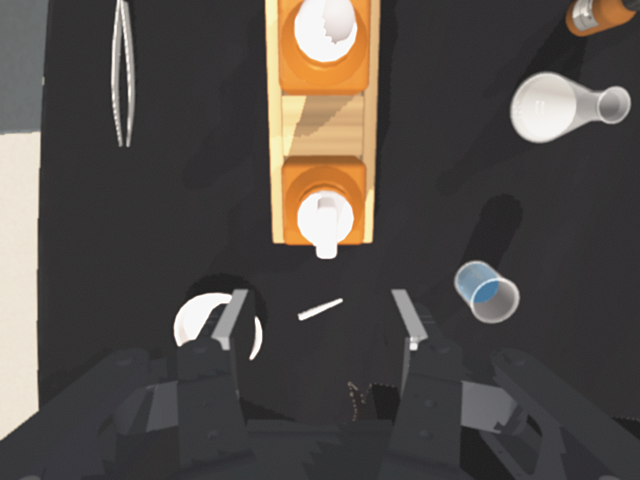

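The wrist view shows the tongue at (326,225). It measures (573,-66), z 156, yaw 12.5°. The jaws line up with it, so I'll descend.

```bash
python3 -m inch '[{"fingers":5,"xyz":[0.65,0.4,1],"yaw":0},{"fingers":5,"xyz":[0,0,3.5],"yaw":0},{"fingers":5,"xyz":[0,0,3.0],"yaw":0},{"fingers":5,"xyz":[0,0,1.5],"yaw":0},{"fingers":5,"xyz":[0,0,0],"yaw":0}]'
```

```text
t: 4.5
tool_pos: [572.0, -52.0, 164.7]
ee_rot: [[-0.232, 0.973, 0.008], [0.973, 0.232, 0.013], [0.011, 0.011, -1.0]]
wrist_force: [0.4, -0.3, -0.0]
gripper_width: 50.2
```

```bash
python3 -m inch '[{"fingers":5,"xyz":[-0.7,-0.1,0],"yaw":0.9},{"fingers":5,"xyz":[-0.7,-0.1,0],"yaw":0},{"fingers":5,"xyz":[0,0,0],"yaw":0},{"fingers":5,"xyz":[0,0,0],"yaw":0}]'
```

```text
t: 5.0
tool_pos: [575.2, -67.5, 167.4]
ee_rot: [[-0.215, 0.977, 0.013], [0.977, 0.215, 0.013], [0.01, 0.016, -1.0]]
wrist_force: [-0.8, -0.4, 0.3]
gripper_width: 49.8
```

```bash
python3 -m inch '[{"fingers":5,"xyz":[0.15,-0.2,0.6],"yaw":0},{"fingers":5,"xyz":[0,0,0.7],"yaw":0},{"fingers":5,"xyz":[0,0,0.7],"yaw":0},{"fingers":5,"xyz":[0,0,0],"yaw":0},{"fingers":5,"xyz":[0,0,0],"yaw":0}]'
```

```text
t: 5.62
tool_pos: [572.7, -65.6, 145.6]
ee_rot: [[-0.216, 0.976, 0.012], [0.976, 0.215, 0.014], [0.011, 0.015, -1.0]]
wrist_force: [-0.5, 0.8, -0.5]
gripper_width: 50.1
```

```bash
python3 -m inch '[{"fingers":0.6,"xyz":[0,0,0],"yaw":0},{"fingers":0.6,"xyz":[0,0,0],"yaw":0},{"fingers":0.6,"xyz":[0,0,0],"yaw":0},{"fingers":0.6,"xyz":[0,0,0],"yaw":0},{"fingers":0.6,"xyz":[0,0,0],"yaw":0},{"fingers":0.6,"xyz":[0,0,0],"yaw":0}]' 90
```

```text
t: 6.38
tool_pos: [573.0, -65.7, 146.2]
ee_rot: [[-0.216, 0.976, 0.013], [0.976, 0.215, 0.014], [0.01, 0.016, -1.0]]
wrist_force: [0.2, 0.1, 1.5]
gripper_width: 10.4
```

```bash
python3 -m inch '[{"fingers":0.6,"xyz":[0,0,0],"yaw":4},{"fingers":0.6,"xyz":[0,0,-0.03],"yaw":4},{"fingers":0.6,"xyz":[0,0,-0.03],"yaw":4},{"fingers":0.6,"xyz":[0,0,-0.03],"yaw":4},{"fingers":0.6,"xyz":[0,0,-0.03],"yaw":4}]'
```

```text
t: 7.0
tool_pos: [573.1, -65.8, 146.5]
ee_rot: [[0.139, 0.99, 0.013], [0.99, -0.139, 0.012], [0.014, 0.012, -1.0]]
wrist_force: [-0.1, -1.0, -1.1]
gripper_width: 10.4
```

```bash
python3 -m inch '[{"fingers":0.6,"xyz":[0,0,0],"yaw":-4},{"fingers":0.6,"xyz":[0,0,-0.04],"yaw":-4},{"fingers":0.6,"xyz":[0,0,-0.04],"yaw":-4},{"fingers":0.6,"xyz":[0,0,-0.04],"yaw":-4},{"fingers":0.6,"xyz":[0,0,-0.04],"yaw":-4},{"fingers":0.6,"xyz":[0,0,-0.04],"yaw":-4},{"fingers":0.6,"xyz":[0,0,-0.04],"yaw":-4},{"fingers":0.6,"xyz":[0,0,-0.04],"yaw":-4},{"fingers":0.6,"xyz":[0,0,-0.04],"yaw":-4}]'
python3 - <<'E'
from h import *
s=arm.observe(); print(s['wrist_force'],s['wrist_torque'],np.round(s['qpos'],1))
f=arm.grab_frame('side'); save(f,'s1.png',(270,200,390,320),5)
E
```

```text
t: 8.12
tool_pos: [572.1, -65.7, 147.0]
ee_rot: [[-0.481, 0.877, 0.012], [0.877, 0.481, 0.013], [0.005, 0.017, -1.0]]
wrist_force: [1.2, -0.1, -3.4]
gripper_width: 10.8
[ 1.18260184 -0.09280659 -3.39295226] [-0.01550522  0.00717232 -0.28300073] [-10.4  31.5  17.2 105.5 -13.9  44.4  43.1]
```

View pics/s1.png

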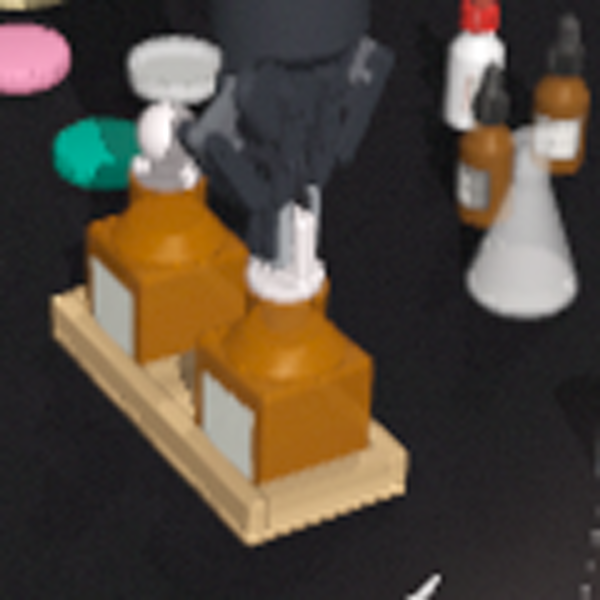

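In the crop the bottle sits down in its recess and the jaws are on the tongue. Turning works (0.28 N m), but it has only risen 0.8 mm, so I'll draw a little harder.

```bash
python3 -m inch '[{"fingers":0.6,"xyz":[0,0,0],"yaw":4},{"fingers":0.6,"xyz":[0,0,-0.08],"yaw":4},{"fingers":0.6,"xyz":[0,0,-0.08],"yaw":4},{"fingers":0.6,"xyz":[0,0,-0.08],"yaw":4},{"fingers":0.6,"xyz":[0,0,-0.08],"yaw":4},{"fingers":0.6,"xyz":[0,0,-0.08],"yaw":4},{"fingers":0.6,"xyz":[0,0,-0.08],"yaw":4},{"fingers":0.6,"xyz":[0,0,-0.08],"yaw":4},{"fingers":0.6,"xyz":[0,0,-0.08],"yaw":4}]'
```

```text
t: 9.3
tool_pos: [572.1, -65.7, 149.0]
ee_rot: [[0.147, 0.989, 0.012], [0.989, -0.147, 0.009], [0.01, 0.011, -1.0]]
wrist_force: [2.5, -0.9, -5.8]
gripper_width: 10.4
```

```bash
python3 -m inch '[{"fingers":0.6,"xyz":[0,0,0],"yaw":-4},{"fingers":0.6,"xyz":[0,0,-0.08],"yaw":-4},{"fingers":0.6,"xyz":[0,0,-0.08],"yaw":-4},{"fingers":0.6,"xyz":[0,0,-0.08],"yaw":-4},{"fingers":0.6,"xyz":[0,0,-0.08],"yaw":-4},{"fingers":0.6,"xyz":[0,0,-0.08],"yaw":-4},{"fingers":0.6,"xyz":[0,0,-0.08],"yaw":-4},{"fingers":0.6,"xyz":[0,0,-0.08],"yaw":-4},{"fingers":0.6,"xyz":[0,0,-0.08],"yaw":-4}]'
python3 -m inch '[{"fingers":0.6,"xyz":[0,0,0],"yaw":4},{"fingers":0.6,"xyz":[0,0,-0.08],"yaw":4},{"fingers":0.6,"xyz":[0,0,-0.08],"yaw":4},{"fingers":0.6,"xyz":[0,0,-0.08],"yaw":4},{"fingers":0.6,"xyz":[0,0,-0.08],"yaw":4},{"fingers":0.6,"xyz":[0,0,-0.08],"yaw":4},{"fingers":0.6,"xyz":[0,0,-0.08],"yaw":4},{"fingers":0.6,"xyz":[0,0,-0.08],"yaw":4},{"fingers":0.6,"xyz":[0,0,-0.08],"yaw":4}]'
```

```text
t: 10.42
tool_pos: [571.2, -64.9, 150.4]
ee_rot: [[-0.467, 0.884, 0.011], [0.884, 0.467, 0.008], [0.002, 0.013, -1.0]]
wrist_force: [1.5, -0.1, -4.6]
gripper_width: 10.6
t: 11.55
tool_pos: [571.5, -65.5, 152.4]
ee_rot: [[0.165, 0.986, 0.012], [0.986, -0.165, 0.003], [0.005, 0.011, -1.0]]
wrist_force: [2.5, -0.4, -5.8]
gripper_width: 10.4
```

```bash
python3 -m inch '[{"fingers":0.6,"xyz":[0,0,0],"yaw":-4},{"fingers":0.6,"xyz":[0,0,-0.09],"yaw":-4},{"fingers":0.6,"xyz":[0,0,-0.09],"yaw":-4},{"fingers":0.6,"xyz":[0,0,-0.09],"yaw":-4},{"fingers":0.6,"xyz":[0,0,-0.09],"yaw":-4},{"fingers":0.6,"xyz":[0,0,-0.09],"yaw":-4},{"fingers":0.6,"xyz":[0,0,-0.09],"yaw":-4},{"fingers":0.6,"xyz":[0,0,-0.09],"yaw":-4},{"fingers":0.6,"xyz":[0,0,-0.08],"yaw":-4}]'
python3 -m inch '[{"fingers":0.6,"xyz":[0,0,0],"yaw":4},{"fingers":0.6,"xyz":[0,0,-0.08],"yaw":4},{"fingers":0.6,"xyz":[0,0,-0.08],"yaw":4},{"fingers":0.6,"xyz":[0,0,-0.08],"yaw":4},{"fingers":0.6,"xyz":[0,0,-0.08],"yaw":4},{"fingers":0.6,"xyz":[0,0,-0.08],"yaw":4},{"fingers":0.6,"xyz":[0,0,-0.08],"yaw":4},{"fingers":0.6,"xyz":[0,0,-0.08],"yaw":4},{"fingers":0.6,"xyz":[0,0,-0.08],"yaw":4}]'
python3 - <<'E'
from h import *
s=arm.observe(); print(s['wrist_torque'])
f=arm.grab_frame('side'); save(f,'s2.png',(290,230,370,310),7)
E
```

```text
t: 12.68
tool_pos: [570.4, -64.0, 153.8]
ee_rot: [[-0.451, 0.892, 0.01], [0.892, 0.451, 0.003], [-0.002, 0.01, -1.0]]
wrist_force: [1.2, -0.2, -5.5]
gripper_width: 10.5
t: 13.8
tool_pos: [570.9, -65.3, 155.9]
ee_rot: [[0.183, 0.983, 0.011], [0.983, -0.183, -0.003], [-0.001, 0.012, -1.0]]
wrist_force: [1.4, -0.8, -5.4]
gripper_width: 10.7
[-0.17276633 -0.40864885  0.22700395]
```

View pics/s2.png

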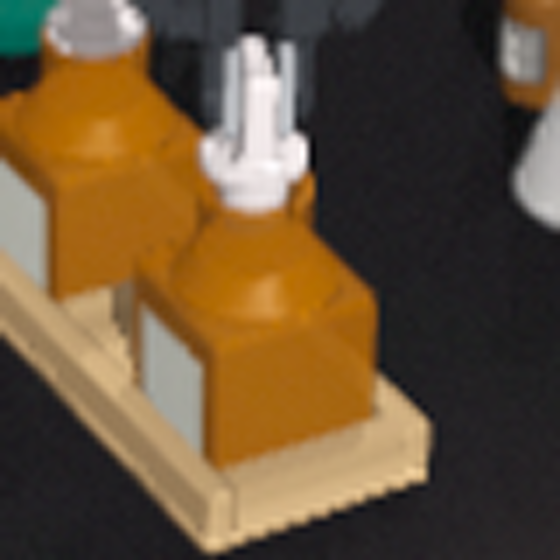

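The plug now shows below the collar and the bottle is still down. I'll carry on.

```bash
python3 -m inch '[{"fingers":0.6,"xyz":[0,0,0],"yaw":-4},{"fingers":0.6,"xyz":[0,0,-0.09],"yaw":-4},{"fingers":0.6,"xyz":[0,0,-0.09],"yaw":-4},{"fingers":0.6,"xyz":[0,0,-0.09],"yaw":-4},{"fingers":0.6,"xyz":[0,0,-0.09],"yaw":-4},{"fingers":0.6,"xyz":[0,0,-0.09],"yaw":-4},{"fingers":0.6,"xyz":[0,0,-0.09],"yaw":-4},{"fingers":0.6,"xyz":[0,0,-0.09],"yaw":-4},{"fingers":0.6,"xyz":[0,0,-0.08],"yaw":-4}]'
python3 -m inch '[{"fingers":0.6,"xyz":[0,0,0],"yaw":4},{"fingers":0.6,"xyz":[0,0,-0.08],"yaw":4},{"fingers":0.6,"xyz":[0,0,-0.08],"yaw":4},{"fingers":0.6,"xyz":[0,0,-0.08],"yaw":4},{"fingers":0.6,"xyz":[0,0,-0.08],"yaw":4},{"fingers":0.6,"xyz":[0,0,-0.08],"yaw":4},{"fingers":0.6,"xyz":[0,0,-0.08],"yaw":4},{"fingers":0.6,"xyz":[0,0,-0.08],"yaw":4},{"fingers":0.6,"xyz":[0,0,-0.08],"yaw":4}]'
python3 -m inch '[{"fingers":0.6,"xyz":[0,0,0],"yaw":-4},{"fingers":0.6,"xyz":[0,0,-0.09],"yaw":-4},{"fingers":0.6,"xyz":[0,0,-0.09],"yaw":-4},{"fingers":0.6,"xyz":[0,0,-0.09],"yaw":-4},{"fingers":0.6,"xyz":[0,0,-0.09],"yaw":-4},{"fingers":0.6,"xyz":[0,0,-0.09],"yaw":-4},{"fingers":0.6,"xyz":[0,0,-0.09],"yaw":-4},{"fingers":0.6,"xyz":[0,0,-0.09],"yaw":-4},{"fingers":0.6,"xyz":[0,0,-0.08],"yaw":-4}]'
```

```text
t: 14.98
tool_pos: [569.6, -63.8, 158.0]
ee_rot: [[-0.444, 0.896, 0.009], [0.896, 0.444, -0.003], [-0.006, 0.007, -1.0]]
wrist_force: [2.3, -0.3, -7.1]
gripper_width: 10.7
t: 16.1
tool_pos: [569.2, -64.9, 160.6]
ee_rot: [[0.181, 0.983, 0.009], [0.983, -0.181, -0.007], [-0.005, 0.01, -1.0]]
wrist_force: [1.0, -0.9, -6.2]
gripper_width: 10.6
t: 17.23
tool_pos: [570.0, -64.5, 165.0]
ee_rot: [[-0.449, 0.893, 0.011], [0.893, 0.449, -0.008], [-0.012, 0.006, -1.0]]
wrist_force: [-0.6, 0.8, -1.0]
gripper_width: 10.5
```

The tight part is past. One more gentle twist upward, then I'll lift clear.

```bash
python3 -m inch '[{"fingers":0.6,"xyz":[0,0,-0.1],"yaw":4},{"fingers":0.6,"xyz":[0,0,-0.1],"yaw":4},{"fingers":0.6,"xyz":[0,0,-0.1],"yaw":4},{"fingers":0.6,"xyz":[0,0,-0.1],"yaw":4},{"fingers":0.6,"xyz":[0,0,-0.2],"yaw":4},{"fingers":0.6,"xyz":[0,0,-0.5],"yaw":0},{"fingers":0.6,"xyz":[0,0,-1],"yaw":0},{"fingers":0.6,"xyz":[0,0,-1.5],"yaw":0},{"fingers":0.6,"xyz":[0,0,-1],"yaw":0},{"fingers":0.6,"xyz":[0,0,0],"yaw":0}]'
```

```text
t: 18.48
tool_pos: [570.2, -64.3, 215.5]
ee_rot: [[-0.111, 0.994, 0.014], [0.994, 0.111, -0.007], [-0.009, 0.013, -1.0]]
wrist_force: [0.0, -0.3, -0.5]
gripper_width: 10.2
```

```bash
python3 - <<'E'
from h import *
s=arm.observe(); print(s['wrist_force'],np.round(s['qpos'],1))
f=arm.grab_frame('side'); save(f,'s3.png',(270,190,390,360),4)
P,u,v=cloud(f)
for r in arm.regions_of('side','dish')[:2]:
    Q=cloud(f,r['region'])[0]; Q=Q[(Q[:,2]>9)&(Q[:,2]<20)]; print('dish',r['p'],cv2.minAreaRect(Q[:,:2].astype(np.float32)))
E
```

```text
[ 0.01851393 -0.27033195 -0.54482762] [-17.9  26.7  26.  103.7 -14.1  52.   20.6]
dish 0.56 ((498.92803955078125, -236.88995361328125), (91.64440155029297, 88.78733825683594), 73.93589782714844)
dish 0.46 ((0.0, 0.0), (0.0, 0.0), 0.0)
```

View pics/s3.png

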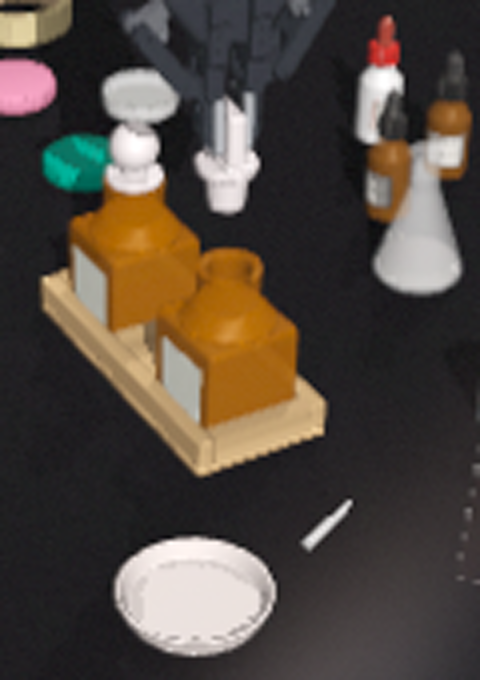

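The stopper is out, held upright in the jaws at (228,160) in the crop, and the bottle mouth is open with the bottle still seated. Next I'll carry it to the dish.

```bash
python3 -m inch '[{"fingers":0.6,"xyz":[-3,-1.6,0],"yaw":0},{"fingers":0.6,"xyz":[-4,-2.2,0],"yaw":0},{"fingers":0.6,"xyz":[-4,-2.2,0],"yaw":0},{"fingers":0.6,"xyz":[-3,-1.7,0],"yaw":0},{"fingers":0.6,"xyz":[-1.5,-0.8,0],"yaw":0},{"fingers":0.6,"xyz":[0,0,0],"yaw":0},{"fingers":0.6,"xyz":[0,0,0],"yaw":0}]'
```

```text
t: 19.45
tool_pos: [500.8, -228.4, 211.6]
ee_rot: [[-0.117, 0.993, 0.008], [0.993, 0.117, -0.005], [-0.005, 0.008, -1.0]]
wrist_force: [0.4, 0.2, -0.4]
gripper_width: 10.3
```

```bash
python3 -m inch '[{"fingers":0.6,"xyz":[-0.8,-0.3,1],"yaw":0},{"fingers":0.6,"xyz":[0,0,3],"yaw":0},{"fingers":0.6,"xyz":[0,0,4],"yaw":0},{"fingers":0.6,"xyz":[0,0,3],"yaw":0},{"fingers":0.6,"xyz":[0,0,1.5],"yaw":0},{"fingers":0.6,"xyz":[0,0,0],"yaw":0},{"fingers":0.6,"xyz":[0,0,0],"yaw":0}]'
python3 - <<'E'
from h import *
f=arm.grab_frame('side'); save(f,'s4.png',(280,270,370,370),6)
E
```

```text
t: 20.32
tool_pos: [503.4, -233.5, 81.5]
ee_rot: [[-0.126, 0.992, 0.011], [0.992, 0.126, -0.003], [-0.005, 0.01, -1.0]]
wrist_force: [-0.5, -0.2, -0.1]
gripper_width: 10.7
```

View pics/s4.png

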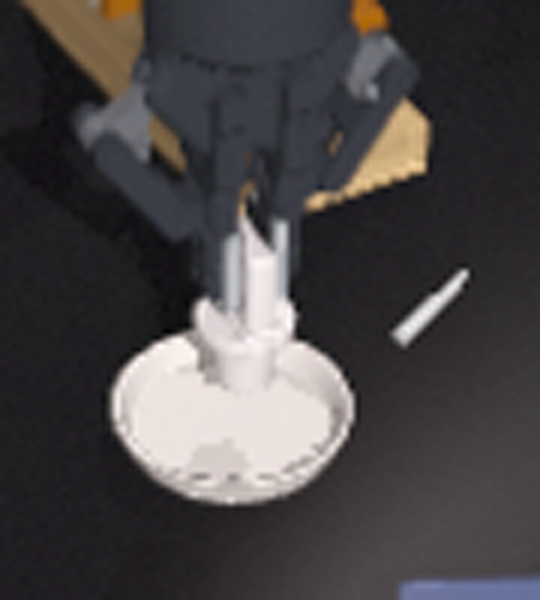

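The stopper hangs upright over the dish. I'll fine-centre it and lower until the force rises.

```bash
python3 -m inch '[{"fingers":0.6,"xyz":[-0.3,-0.6,0.3],"yaw":0},{"fingers":0.6,"xyz":[0,0,0.5],"yaw":0},{"fingers":0.6,"xyz":[0,0,0.5],"yaw":0},{"fingers":0.6,"xyz":[0,0,0.2],"yaw":0},{"fingers":0.6,"xyz":[0,0,0.1],"yaw":0},{"fingers":0.6,"xyz":[0,0,0],"yaw":0}]'
```

```text
t: 21.12
tool_pos: [498.9, -238.1, 66.2]
ee_rot: [[-0.126, 0.992, 0.014], [0.992, 0.126, -0.004], [-0.006, 0.013, -1.0]]
wrist_force: [0.9, -0.7, -0.4]
gripper_width: 10.3
```

```bash
python3 -m inch '[{"fingers":0.6,"xyz":[0,0,0.3],"yaw":0},{"fingers":0.6,"xyz":[0,0,0.2],"yaw":0},{"fingers":0.6,"xyz":[0,0,0.2],"yaw":0},{"fingers":0.6,"xyz":[0,0,0],"yaw":0}]'
```

```text
t: 21.62
tool_pos: [499.3, -238.1, 59.2]
ee_rot: [[-0.126, 0.992, 0.014], [0.992, 0.126, -0.004], [-0.006, 0.014, -1.0]]
wrist_force: [-0.9, 0.3, 3.4]
gripper_width: 10.8
```

Contact came at z 59.2, as predicted. Now release and retreat.

```bash
python3 -m inch '[{"fingers":1.6,"xyz":[0,0,0],"yaw":0},{"fingers":2.5,"xyz":[0,0,0],"yaw":0},{"fingers":4,"xyz":[0,0,0],"yaw":0},{"fingers":5,"xyz":[0,0,0],"yaw":0},{"fingers":5,"xyz":[0,0,0],"yaw":0},{"fingers":5,"xyz":[0,0,-1],"yaw":0},{"fingers":5,"xyz":[0,0,-3],"yaw":0},{"fingers":5,"xyz":[0,0,-5],"yaw":0},{"fingers":5,"xyz":[0,0,-5],"yaw":0},{"fingers":7.5,"xyz":[0,0,-4],"yaw":0}]'
python3 - <<'E'
from h import *
f=arm.grab_frame('side'); save(f,'s5.png',(270,230,380,370),5)
s=arm.observe(); print(s['tool_pos'],np.round(s['qpos'],1))
E
```

```text
t: 22.88
tool_pos: [494.8, -236.8, 243.9]
ee_rot: [[-0.125, 0.992, 0.01], [0.992, 0.125, -0.003], [-0.004, 0.009, -1.0]]
wrist_force: [0.0, 0.8, -0.2]
gripper_width: 66.6
[ 497.17576127 -238.33893601  248.82541667] [ -1.9  22.3  29.3 105.4 -13.3  54.7  40.3]
```

View pics/s5.png

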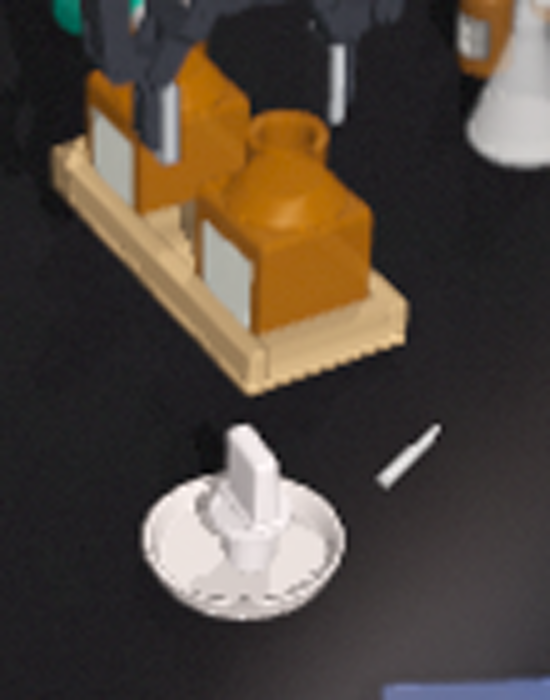

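The stopper stands upright and central in the dish, and the bottle is seated. On to the cap.

```bash
python3 -m inch '[{"fingers":7.5,"xyz":[4,0.2,0],"yaw":0},{"fingers":7.5,"xyz":[6,0.3,0],"yaw":0},{"fingers":7.5,"xyz":[6,0.3,0],"yaw":0},{"fingers":7.5,"xyz":[6,0.3,0],"yaw":0},{"fingers":7.5,"xyz":[6,0.3,0],"yaw":0},{"fingers":7.5,"xyz":[6,0.3,0],"yaw":0},{"fingers":7.5,"xyz":[6,0.3,0],"yaw":0},{"fingers":7.5,"xyz":[6,0.3,0],"yaw":0},{"fingers":7.5,"xyz":[5,0.3,0],"yaw":0},{"fingers":7.5,"xyz":[0,0,0],"yaw":0}]'
```

```text
t: 24.18
tool_pos: [461.5, 285.1, 252.4]
ee_rot: [[-0.119, 0.992, 0.032], [0.993, 0.119, -0.003], [-0.007, 0.031, -0.999]]
wrist_force: [-0.2, -0.9, 0.2]
gripper_width: 74.5
```

```bash
python3 -m inch '[{"fingers":7.5,"xyz":[0,0,0],"yaw":0},{"fingers":7.5,"xyz":[0,0,0],"yaw":0}]'; python3 - <<'E'
from h import *
f=arm.grab_frame('wrist'); save(f,'w2.png')
P,u,v=cloud(f)
C=f['color'][v,u].astype(int)
m=(C[:,1]>C[:,0]+50)&(C[:,2]>C[:,0]+30)&(P[:,2]>8)&(P[:,2]<20)&(abs(P[:,0]-454)<40)&(abs(P[:,1]-315)<40)
Q=P[m]; print(len(Q),np.median(Q,0),cv2.minEnclosingCircle(Q[:,:2].astype(np.float32)),cv2.minAreaRect(Q[:,:2].astype(np.float32)))
print(arm.observe()['tool_pos'],np.round(arm.observe()['qpos'],1))
E
```

```text
t: 24.42
tool_pos: [461.8, 282.9, 252.7]
ee_rot: [[-0.117, 0.993, 0.032], [0.993, 0.117, -0.004], [-0.008, 0.031, -0.999]]
wrist_force: [1.5, -0.2, 0.2]
gripper_width: 75.3
1883 [455.90045712 316.73173992  11.43041019] ((455.7643737792969, 316.09979248046875), 22.763174057006836) ((456.11419677734375, 316.5391845703125), (43.99660873413086, 43.50624465942383), 7.073936939239502)
[462.01174858 282.52669004 252.71431488] [-51.1  19.5  17.6 106.4  -5.7  53.7 -24.5]
```

View pics/w2.png

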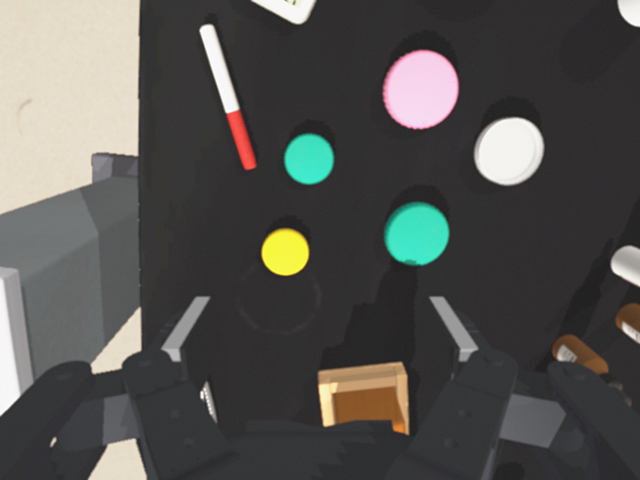

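The wrist view shows the smaller teal cap at (309,158), measured at (456,316), 46 mm across and 11.4 mm high. The pen tip lies 27 mm to its left at (250,165), so I'll turn the jaws 45° to clear it.

```bash
python3 -m inch '[{"fingers":6.6,"xyz":[3.3,-0.6,0],"yaw":-4},{"fingers":6.6,"xyz":[0,0,2],"yaw":-9},{"fingers":6.6,"xyz":[0,0,3],"yaw":-9},{"fingers":6.6,"xyz":[0,0,3],"yaw":-9},{"fingers":6.6,"xyz":[0,0,3],"yaw":-9},{"fingers":6.6,"xyz":[0,0,3],"yaw":-5},{"fingers":6.6,"xyz":[0,0,2],"yaw":0},{"fingers":6.6,"xyz":[0,0,0],"yaw":0},{"fingers":6.6,"xyz":[0,0,0],"yaw":0}]'
```

```text
t: 25.6
tool_pos: [457.6, 319.6, 89.9]
ee_rot: [[-0.804, 0.594, 0.034], [0.594, 0.804, 0.002], [-0.026, 0.022, -0.999]]
wrist_force: [-0.1, -0.1, -0.3]
gripper_width: 66.0
```

```bash
python3 -m inch '[{"fingers":6.6,"xyz":[0.1,-0.5,1],"yaw":0},{"fingers":6.6,"xyz":[0,0,2],"yaw":0},{"fingers":6.6,"xyz":[0,0,1.5],"yaw":0},{"fingers":6.6,"xyz":[0,0,1],"yaw":0},{"fingers":6.6,"xyz":[0,0,0],"yaw":0},{"fingers":6.6,"xyz":[0,0,0],"yaw":0}]'
```

```text
t: 26.35
tool_pos: [456.6, 317.4, 34.9]
ee_rot: [[-0.804, 0.593, 0.037], [0.594, 0.804, 0.005], [-0.027, 0.027, -0.999]]
wrist_force: [0.6, 0.1, 0.1]
gripper_width: 66.2
```

```bash
python3 -m inch '[{"fingers":6.6,"xyz":[0.05,-0.15,0.8],"yaw":0},{"fingers":6.6,"xyz":[0,0,0.7],"yaw":0},{"fingers":6.6,"xyz":[0,0,0.3],"yaw":0},{"fingers":6.6,"xyz":[0,0,0],"yaw":0}]'
```

```text
t: 26.85
tool_pos: [456.4, 316.9, 16.3]
ee_rot: [[-0.804, 0.593, 0.038], [0.594, 0.804, 0.006], [-0.027, 0.028, -0.999]]
wrist_force: [-0.4, -0.7, 0.3]
gripper_width: 65.9
```

```bash
python3 -m inch '[{"fingers":5.4,"xyz":[0,0,0],"yaw":0},{"fingers":4.4,"xyz":[0,0,0],"yaw":0},{"fingers":4.2,"xyz":[0,0,0],"yaw":0},{"fingers":4.2,"xyz":[0,0,0],"yaw":0},{"fingers":4.2,"xyz":[0,0,0],"yaw":0}]' 30
```

```text
t: 27.48
tool_pos: [456.6, 317.0, 17.0]
ee_rot: [[-0.804, 0.593, 0.039], [0.594, 0.804, 0.007], [-0.027, 0.028, -0.999]]
wrist_force: [-0.1, 0.1, -0.1]
gripper_width: 44.5
```

Cap gripped (44.5 mm). I'll lift it and measure the open mouth while the arm is clear of it.

```bash
python3 -m inch '[{"fingers":4.2,"xyz":[0,0,-1],"yaw":0},{"fingers":4.2,"xyz":[0,0,-3],"yaw":0},{"fingers":4.2,"xyz":[0,0,-5],"yaw":0},{"fingers":4.2,"xyz":[0,0,-5],"yaw":0},{"fingers":4.2,"xyz":[0,0,-4],"yaw":0},{"fingers":4.2,"xyz":[0,0,-2],"yaw":0},{"fingers":4.2,"xyz":[0,0,0],"yaw":0}]'
python3 - <<'E'
from h import *
for c in ['top','side']:
    f=arm.grab_frame(c); P,u,v=cloud(f)
    m=(P[:,2]>110)&(P[:,2]<122)&(np.hypot(P[:,0]-573,P[:,1]+66)<32)
    Q=P[m]; print(c,len(Q),np.round(Q.mean(0),1), cv2.minEnclosingCircle(Q[:,:2].astype(np.float32)))
    for r in arm.tip_of(c,'mouth')[:2]: print(round(r['p'],2),at_z(f,r['at'],115))
    for r in arm.regions_of(c,'cap')[:5]:
        q=np.median(cloud(f,r['region'])[0],0); print(np.round(q),round(r['p'],2))
E
```

```text
t: 28.35
tool_pos: [448.5, 315.6, 226.7]
ee_rot: [[-0.804, 0.594, 0.041], [0.594, 0.804, 0.009], [-0.028, 0.031, -0.999]]
wrist_force: [-0.1, 0.1, -1.0]
gripper_width: 44.4
top 162 [571.6 -66.  114.1] ((571.1652221679688, -65.79499053955078), 21.11382293701172)
0.56 [567.0014528  -50.21184663 115.        ]
[543. 386.  16.] 0.72
[565. 256.  16.] 0.67
[439. 222.  11.] 0.58
[456. 305. 221.] 0.56
side 108 [572.8 -68.1 114.6] ((573.9894409179688, -68.09644317626953), 23.178712844848633)
0.73 [576.06392628 -72.18856005 115.        ]
[561. 247.  16.] 0.68
[442. 214.  12.] 0.47
[542. 376.  16.] 0.45
[455. 300. 217.] 0.42
```

```bash
python3 -m inch '[{"fingers":4.2,"xyz":[-2.4,-1.7,0],"yaw":0},{"fingers":4.2,"xyz":[-4.1,-2.9,0],"yaw":0},{"fingers":4.2,"xyz":[-4.1,-2.9,0],"yaw":0},{"fingers":4.2,"xyz":[-4.1,-2.9,0],"yaw":0},{"fingers":4.2,"xyz":[-4.1,-2.9,0],"yaw":0},{"fingers":4.2,"xyz":[-4.1,-2.9,0],"yaw":0},{"fingers":4.2,"xyz":[-4.1,-2.9,0],"yaw":0},{"fingers":4.2,"xyz":[-3,-2.2,0],"yaw":0},{"fingers":4.2,"xyz":[-1.5,-1,0],"yaw":0},{"fingers":4.2,"xyz":[0,0,0],"yaw":0}]'
python3 -m inch '[{"fingers":4.2,"xyz":[0,0,0],"yaw":0},{"fingers":4.2,"xyz":[0,0,0],"yaw":0}]'
```

```text
t: 29.9
tool_pos: [569.1, -61.8, 217.8]
ee_rot: [[-0.807, 0.591, 0.024], [0.591, 0.807, 0.001], [-0.019, 0.015, -1.0]]
wrist_force: [0.3, 1.4, -0.9]
gripper_width: 44.6
t: 30.15
tool_pos: [568.5, -57.9, 217.2]
ee_rot: [[-0.809, 0.587, 0.022], [0.587, 0.809, 0.003], [-0.016, 0.015, -1.0]]
wrist_force: [-0.6, 0.0, -0.1]
gripper_width: 44.7
```

```bash
python3 -m inch '[{"fingers":4.2,"xyz":[-0.65,-0.55,0.5],"yaw":0},{"fingers":4.2,"xyz":[0,0,2],"yaw":0},{"fingers":4.2,"xyz":[0,0,2],"yaw":0},{"fingers":4.2,"xyz":[0,0,1.5],"yaw":0},{"fingers":4.2,"xyz":[0,0,0.8],"yaw":0},{"fingers":4.2,"xyz":[0,0,0],"yaw":0},{"fingers":4.2,"xyz":[0,0,0],"yaw":0}]'
```

```text
t: 31.02
tool_pos: [573.2, -64.5, 147.3]
ee_rot: [[-0.812, 0.583, 0.024], [0.584, 0.812, 0.004], [-0.018, 0.017, -1.0]]
wrist_force: [1.0, -0.2, 0.3]
gripper_width: 44.7
```

```bash
python3 -m inch '[{"fingers":4.2,"xyz":[0,-0.2,0.4],"yaw":0},{"fingers":4.2,"xyz":[0,0,0.4],"yaw":0},{"fingers":4.2,"xyz":[0,0,0.2],"yaw":0},{"fingers":4.2,"xyz":[0,0,0],"yaw":0},{"fingers":4.2,"xyz":[0,0,0],"yaw":0}]'
python3 - <<'E'
from h import *
f=arm.grab_frame('side'); save(f,'s6.png',(290,220,370,300),7)
w=arm.grab_frame('wrist'); P,u,v=cloud(w); C=w['color'][v,u].astype(int)
m=(C[:,1]>C[:,0]+50)&(C[:,2]>C[:,0]+30)&(np.hypot(P[:,0]-572,P[:,1]+66)<40)&(P[:,2]>100)
print(m.sum(), np.round(np.percentile(P[m],[1,50,99],axis=0),1) if m.sum() else '')
E
```

```text
t: 31.65
tool_pos: [573.0, -66.3, 137.7]
ee_rot: [[-0.812, 0.583, 0.026], [0.584, 0.812, 0.004], [-0.019, 0.018, -1.0]]
wrist_force: [-0.5, 0.5, -0.8]
gripper_width: 44.9
10532 [[550.7 -86.  126.8]
 [570.  -64.3 132.3]
 [592.4 -44.5 133.8]]
```

View pics/s6.png

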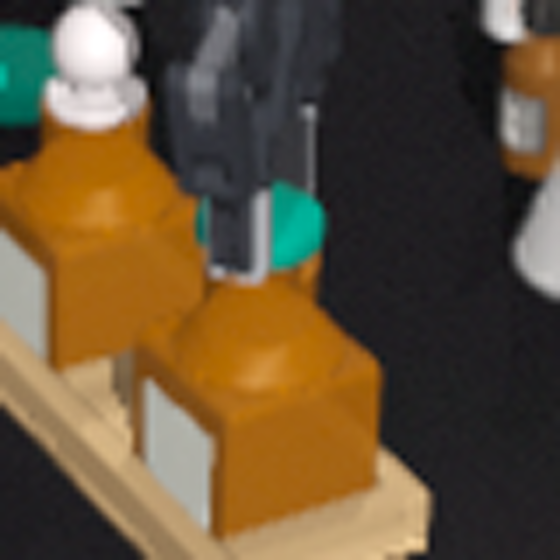

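The teal cap hangs just above the neck. Its centre measures (571.5,-65.3) and its underside about 121. I'll lower it to contact.

```bash
python3 -m inch '[{"fingers":4.2,"xyz":[0,-0.03,0.25],"yaw":0},{"fingers":4.2,"xyz":[0,0,0.15],"yaw":0},{"fingers":4.2,"xyz":[0,0,0.12],"yaw":0},{"fingers":4.2,"xyz":[0,0,0.05],"yaw":0},{"fingers":4.2,"xyz":[0,0,0],"yaw":0}]'
```

```text
t: 32.38
tool_pos: [573.0, -66.5, 132.0]
ee_rot: [[-0.812, 0.583, 0.026], [0.583, 0.812, 0.004], [-0.019, 0.018, -1.0]]
wrist_force: [-0.2, 0.4, 1.1]
gripper_width: 44.3
```

```bash
python3 -m inch '[{"fingers":4.2,"xyz":[0,0,0.08],"yaw":0},{"fingers":4.2,"xyz":[0,0,0.03],"yaw":0},{"fingers":4.6,"xyz":[0,0,0],"yaw":0},{"fingers":4.8,"xyz":[0,0,0],"yaw":0},{"fingers":5.2,"xyz":[0,0,0],"yaw":0},{"fingers":5.8,"xyz":[0,0,0],"yaw":0},{"fingers":6.4,"xyz":[0,0,0],"yaw":0},{"fingers":6.8,"xyz":[0,0,0],"yaw":0}]' 
python3 -m inch '[{"fingers":6.8,"xyz":[0,0,-0.5],"yaw":0},{"fingers":6.8,"xyz":[0,0,-1.5],"yaw":0},{"fingers":6.8,"xyz":[0,0,-3],"yaw":0},{"fingers":6.8,"xyz":[0,0,-4],"yaw":0},{"fingers":6.8,"xyz":[-1,3,-3],"yaw":0},{"fingers":6.8,"xyz":[-3,-3,0],"yaw":0},{"fingers":6.8,"xyz":[-4,-4,0],"yaw":0},{"fingers":6.8,"xyz":[0,0,0],"yaw":0},{"fingers":6.8,"xyz":[0,0,0],"yaw":0}]'
python3 - <<'E'
from h import *
ims=[]
for c in ['top','side','wrist']:
    f=arm.grab_frame(c); P,u,v=cloud(f); C=f['color'][v,u].astype(int)
    m=(C[:,1]>C[:,0]+50)&(C[:,2]>C[:,0]+30)&(P[:,2]>108)&(np.hypot(P[:,0]-572,P[:,1]+66)<40)
    Q=P[m]; T=Q[Q[:,2]>122] if len(Q) else Q
    if len(T)>4:
        print(c,len(Q),'top face z',np.percentile(T[:,2],[5,50,95]).round(1),cv2.minEnclosingCircle(T[:,:2].astype(np.float32)))
        A=np.c_[T[:,:2]-T[:,:2].mean(0),np.ones(len(T))]; print('tilt',np.linalg.lstsq(A,T[:,2],rcond=None)[0].round(3))
    n=P[(P[:,2]>100)&(P[:,2]<114)&(np.hypot(P[:,0]-572,P[:,1]+66)<24)]
    D=P[(P[:,2]>60)&(P[:,2]<75)&(np.hypot(P[:,0]-498,P[:,1]+238)<30)]
    if len(D): print('stopper',np.median(D,0).round(1))
    if c=='side': save(f,'s7.png',(240,200,390,370),4.0) 
print(arm.observe()['tool_pos'])
E
```

```text
t: 33.38
tool_pos: [573.3, -66.4, 131.5]
ee_rot: [[-0.812, 0.583, 0.027], [0.584, 0.812, 0.004], [-0.02, 0.019, -1.0]]
wrist_force: [-0.7, 0.0, 0.3]
gripper_width: 68.3
t: 34.5
tool_pos: [614.3, -147.0, 265.6]
ee_rot: [[-0.813, 0.581, 0.035], [0.582, 0.813, 0.004], [-0.027, 0.024, -0.999]]
wrist_force: [0.3, 0.5, 0.3]
gripper_width: 68.2
top 315 top face z [123.1 126.3 129.5] ((571.3690795898438, -65.27564239501953), 21.687314987182617)
tilt [2.00000e-03 1.30000e-02 1.26272e+02]
side 191 top face z [122.8 127.2 129.3] ((572.8740234375, -68.525634765625), 23.97031593322754)
tilt [-4.00000e-03  4.30000e-02  1.26766e+02]
stopper [ 499.6 -244.9   68.6]
wrist 3946 top face z [124.9 126.4 127.6] ((572.8673706054688, -66.50685119628906), 22.29096221923828)
tilt [2.00000e-03 8.00000e-03 1.26342e+02]
stopper [ 502.  -237.7   68.9]
[ 614.14705706 -146.83312902  265.20887538]
```

View pics/s7.png

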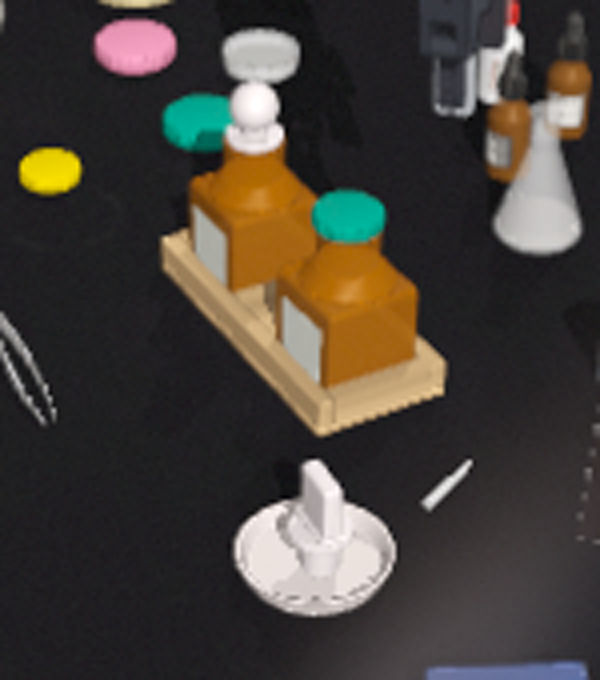

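The cap lies flat on the mouth: top z 126.4 against 127 expected, tilt under 1°, centred to about 1 mm. The stopper stands upright in the dish and the arm is clear, so I'll hand in.

```bash
python3 -c "
from workcell import arm
print(arm.finish_job())"
```

```text
the job is handed in; nothing more can be done
None
```

The stopper is out and standing upright in the white dish, and the smaller teal cap lies flat on the open bottle mouth. I handed the job in at about 35 s of the 72 s allowed; it reported no verdict.

- **Stopper:** I rocked it about ±20° either side of where it started, drawing it up about 1–3 mm per twist, plus a final partial twist. The pull stayed at or below about 7 N in the readings at the end of each move. It then lifted free, and the side pictures showed the bottle still down in its stand.
- **Dish:** the plug touched the dish floor at the height I predicted, and the stopper stayed upright after release.
- **Cap:** the last wrist-camera check put its top at z 126.4 mm, against 127 expected. Its tilt was under 1° and its centre was within about 1 mm of the mouth.
- **Surroundings:** the other bottle, and the tweezers and flask where they show, look undisturbed in the last side picture. I did not re-measure the beaker, slides or petri dish. The highest force I read was about 7 N, far under the limits.
- **Disagreement:** the side camera's coarser fit put the cap about 2 mm further in −y, with a 2.5° tilt. I put that down to calibration and edge pixels, since the top and wrist cameras agreed with each other.

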